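# Lay the blank texture roller in the V cradle

### The job

Pick up the thick plain wooden roller (straight, no handles) and lay it lengthwise in the two V-shaped notches of the carving cradle, so that it rests centred and level across both notches with about the same overhang at each end, ready to be clamped. Lower it all the way down into the notches before you let go, and leave the thin dowel where it lies.

Things in the scene. Friction and masses are not known exactly. Their poses are not given: they have to be found in the camera images.
- roller_mid (a point): Centre of the thick plain roller: a solid straight beech cylinder, 50 mm diameter, 200 mm long, 0.2 to 0.4 kg, loose, lying on its round side on the table (centre 25 mm up). The point is on its axis halfway along; x runs along the roller. It rolls if pushed sideways. The thin dowel is half as thick; the rolling pin has handles.
- cradle_seat (a point): Where the roller's centre rests when seated in the fixed wooden cradle, 75 mm above the table. x along the notches, y across, z up. Base 172 x 100 x 12 mm; two saddles 36 mm long, 92 wide, tops 75 mm up, 100 mm clear gap between them for the fingers; 90 degree V notches 70 mm wide at the top, bottoms 40 mm up. Roller overhangs 14 mm each end. A similar stand has square notches: not the cradle.
- dowel_mid (a point): Centre of the thin dowel, a bystander to leave alone: a straight beech rod 25 mm in diameter and 200 mm long lying loose on the table (centre 12.5 mm up). x runs along it.
Mind the look-alikes: they are no part of the job. What is shaped like the part that bears roller_mid but yellow is not meant.

How it is judged:
By the outcome, as a careful person would: the job done as asked, in the order asked, and still so for the second after the job is handed in, with the robot touching nothing.
It also fails if it takes over 40 s, if anything falls off the work surface, if the arm or the gripper's body presses on something with over 40 N, if the wrist force passes 120 N, or if a joint passes its speed limit or range.

### The arm

A 6-joint arm with a two-finger parallel gripper is mounted at the origin on the work surface. World frame = base frame: x ahead of the robot, y to its left, z up, the work surface at z = 0. Lengths are in m, angles in rad, forces in N, time in s.
With the tool pointing down it reaches from about 0.35 to 0.925 m from the base axis. Payload 6.4 kg.
Tool frame: the origin (TCP) lies midway between the tips of the shut fingers; the grasp point (between the pads) lies 19 mm behind it; z points along the fingers, y is the line along which they close (so a half turn about z gives the same grasp; the last joint's range is limited). The gripper opens to 94 mm and grips with 3 to 60 N. Pads are 16 mm wide; open, the fingers measure 119 mm over their backs; the gripper's body (75 mm by 177 mm) begins 78 mm behind the grasp point.
Start: joints at [-1.36, 0.245, 1.558, -0, 1.339, -0.174], TCP at [0.244, -0.602, 0.205] pointing down, gripper open.
Joint ranges: [-3.13, 3.13], [-1.02, 2.26], [0.13, 2.54], [-0.95, 4.09], [0.21, 2.88], [-2.74, 2.74]. Speed limits (rad/s): [2.57, 2.57, 3.14, 3.14, 3.14, 3.14].

### API

Orientations are given as a rotation vector (axis times angle).
In Python, from cell import monitor, optics, ctrl gives the robot as it stands.
- The arm moves only by the tool arm_command, never from a script. Its argument "steps" is a list that holds one entry, the list of rows, each a list of 5 numbers: the finger opening in m, from 0 to 0.094, then the shift along the tool's x, y, z in m, then the turn about the tool's z in rad. A call has exactly 5 rows; each row shifts and turns the commanded pose from where the row before left it, along the tool's axes as they then stand; what a row does not reach is not made up. A row lasts 1/12 s, in which the tool goes at most 41.7 mm and 7.16 degrees, less where a joint would pass 70% of its speed; a pose out of reach is approached as far as the arm can. A call is refused whole if a number of a shift passes 0.0417 or a number of a turn 0.125, either way. A call with a gripper value outside its range is refused whole. The fingers move at their own pace and stop on an object; "newtons" is the grip in N (left out, the last holds). Time passes only in rows, so rows that do not move let the fingers close, or fill a call up. It gives the time, the measured TCP pose, the force, the opening and the grip force at its end, in the units of the state.
- monitor.sense(): the state, without advancing time (a new reading comes with each control period).
- optics.camera(name): name is "scene" or "top" or "wrist"; returns the picture (480x640x3 uint8, red, green, blue); there is no depth.
- optics.camera_info(name): a dict with "mtx" (3x3 intrinsics, pixels), "D" ([k1, k2, p1, p2, k3] as OpenCV has them; the pictures are not rectified), "eye" and "rotation" of the camera in the world. Camera axes: x right, y up, looking along -z (the intrinsics and any distortion apply to the point x, -y, -z); pixel columns grow to the right and rows downward; lengths in m; the calibration is good to about 2 mm. A picture is of the moment at which its call begins: read the wrist's pose just before it. camera_info takes no time and is no camera call; for the wrist camera it gives the pose at the moment of the call.
- ctrl.sign_off(): hands the job in; it is judged then, once.
The state is a dict: "time_s": time; "joint_positions": joint angles; "dq": joint speeds; "effort": joint torques, N m; "tcp_pos": TCP position; "eef_rot": TCP orientation; "wrist_force": force on the tool from outside, world axes, zero at the start; "wrist_torque": the same for the moment, N m; "gripper_width": finger opening in m; "gripper_force": force on a finger pad.
Only numpy, scipy, OpenCV 4.12 (cv2) and the standard library are available. Lean on these libraries where they do the work, as an engineer would, in place of code of your own. Each camera call takes 0.05 s, during which the arm holds its last target. There are 200 camera calls.

## Working session

There is one attempt and no reset: what is moved stays moved. The work goes in short steps, Python scripts to look and compute and a tool call to move; the robot and the scene stay as the last step left them, time stands still between calls to the robot, and variables do not carry over. Pictures are saved under pics/ and viewed, at most 10 in all, crops included, and the job is handed in when it is done.

Besides the shell and the picture viewer there is one more tool, called by a JSON object that holds its "name" and its "arguments", one argument or row to a line. arm_command: Moves the arm, as the interface text tells. Its arguments: {"type":"object","properties":{"steps":{"type":"array","items":{"type":"array","items":{"type":"array","items":{"type":"number"}}}},"newtons":{"type":"number"}},"required":["steps"]}

```bash
mkdir -p pics; cat > h.py <<'E'
import numpy as np, cv2
from cell import monitor, optics, ctrl
def snap(name,fn):
    im=optics.camera(name); cv2.imwrite('pics/'+fn,im[:,:,::-1]); return im
def ray(info,uv):
    K=np.array(info['mtx'],float);D=np.array(info['D'],float)
    p=cv2.undistortPoints(np.array(uv,float).reshape(-1,1,2),K,D).reshape(-1,2)
    d=np.c_[p[:,0],-p[:,1],-np.ones(len(p))]
    return np.array(info['eye'],float), d@np.array(info['rotation'],float).T
def at_z(info,uv,z):
    e,d=ray(info,uv); return e+d*((z-e[2])/d[:,2])[:,None]
def proj(info,P):
    K=np.array(info['mtx'],float);D=np.array(info['D'],float)
    q=(np.array(P,float)-np.array(info['eye']))@np.array(info['rotation'],float)
    q=q*[1,-1,-1]
    return cv2.projectPoints(q.reshape(-1,1,3),np.zeros(3),np.zeros(3),K,D)[0].reshape(-1,2)
E
python3 - <<'E'
from h import *
a=snap('top','top1.png');b=snap('scene','scene1.png')
for n in('top','scene','wrist'): 
    i=optics.camera_info(n);print(n,np.round(i['eye'],3),np.round(i['rotation'],3).tolist(),np.round(i['mtx'],1).tolist())
s=monitor.sense();print(s)
E
```

```text
top [0.284 0.035 1.227] [0.055, -0.094, -1.588] [[501.4, 0.0, 323.7], [0.0, 501.4, 239.3], [0.0, 0.0, 1.0]]
scene [1.161 0.013 0.549] [0.793, 0.782, 1.404] [[478.5, 0.0, 318.8], [0.0, 478.5, 231.9], [0.0, 0.0, 1.0]]
wrist [ 0.316 -0.574  0.384] [-0.235, 0.16, -1.177] [[399.6, 0.0, 322.7], [0.0, 399.6, 239.5], [0.0, 0.0, 1.0]]
{'time_s': 0.1, 'joint_positions': array([-1.36008564e+00,  2.45751672e-01,  1.55882965e+00, -3.94559258e-05,
        1.33871146e+00, -1.74107584e-01]), 'dq': array([-0.00014381, -0.00340037, -0.00261591, -0.00034262,  0.00173543,
        0.00106124]), 'effort': array([ 1.69488535e-04, -4.16909802e+01, -3.15527701e+01,  6.86936569e-02,
        3.10005597e-02, -5.12153690e-05]), 'tcp_pos': array([ 0.24388413, -0.6019499 ,  0.20448438]), 'eef_rot': array([-3.08194844e+00, -6.00437424e-01,  1.09106712e-04]), 'wrist_force': array([-0.72530798,  0.35851981, -0.24532542]), 'wrist_torque': array([ 0.00555815, -0.06529166,  0.04580624]), 'gripper_force': 0.0, 'gripper_width': 0.0941166264197676}
```

View pics/top1.png

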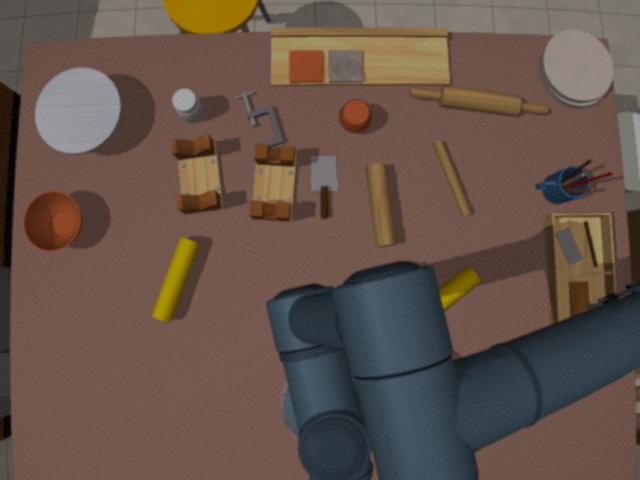

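View pics/scene1.png

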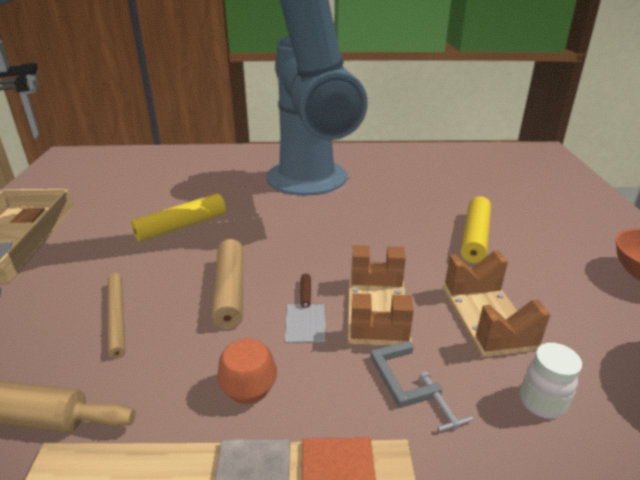

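The top view shows these candidates:
- **Roller:** the thick plain roller is at about (381,204) in top and (229,283) in scene.
- **Roller look-alikes:** the thin dowel is at (453,178), the handled pin at (480,101), and the yellow cylinders at (175,280) and (459,289).
- **Cradle:** the V-notch one is at about (198,175) in top and (497,300) in scene. The stand at (274,182) has square notches, so it is not the cradle.

The roller at (381,204) and the V cradle at (198,175) fit the description. I'll confirm both in one enlarged crop.

```bash
sed -i "s/np.array(info\['rotation'\],float)/R(info)/" h.py; cat >> h.py <<'E'
def R(info): return cv2.Rodrigues(np.array(info['rotation'],float))[0]
E
python3 - <<'E'
from h import *
im=cv2.imread('pics/top1.png')
a=cv2.resize(im[125:225,160:230],None,fx=5.5,fy=5.5,interpolation=cv2.INTER_CUBIC)
b=cv2.resize(im[155:255,355:405],None,fx=5.5,fy=5.5,interpolation=cv2.INTER_CUBIC)
cv2.imwrite('pics/crop1.png',np.hstack([a,b]))
i=optics.camera_info('top')
print(at_z(i,[[381,204],[198,175],[453,178]],.025), at_z(i,[[323,239]],0))
E
```

```text
[[ 0.48206314 -0.13690301  0.025     ]
 [ 0.56137696  0.30918975  0.025     ]
 [ 0.5450925  -0.31887661  0.025     ]] [[0.40116183 0.00553404 0.        ]]
```

View pics/crop1.png

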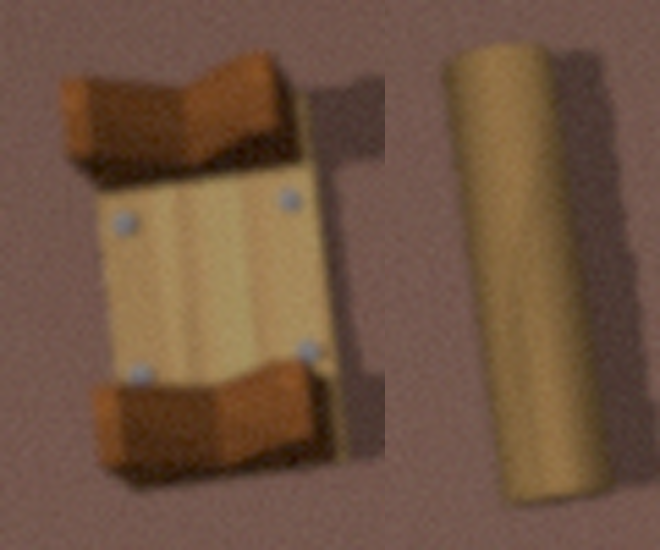

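The crop confirms V notches on the left object and a plain, straight, handle-free thick cylinder on the right. In the enlarged crop the saddle-top corners are:
- **Far saddle:** (63,82), (73,157), (270,55), (283,130)
- **Near saddle:** (95,393), (103,465), (303,368), (316,437)

The roller corners are (447,68), (548,52), (508,500) and (610,487).

```bash
python3 - <<'E'
from h import *
from scipy.optimize import least_squares
i=optics.camera_info('top')
c=np.array([[63,82],[73,157],[270,55],[283,130],[95,393],[103,465],[303,368],[316,437]])/5.5+[160,125]
M=np.array([[86,46],[50,46],[86,-46],[50,-46],[-50,46],[-86,46],[-50,-46],[-86,-46]])/1000
def P(p,M,z): 
    cs,sn=np.cos(p[2]),np.sin(p[2]); return np.c_[p[0]+cs*M[:,0]-sn*M[:,1],p[1]+sn*M[:,0]+cs*M[:,1],np.full(len(M),z)]
f=lambda p:(proj(i,P(p,M,.075))-c).ravel()
r=least_squares(f,[.56,.31,0]);print('cradle',r.x,np.round(f(r.x).reshape(-1,2),1).tolist())
c2=(np.array([[447,68],[548,52],[508,500],[610,487]])-[385,0])/5.5+[355,155]
M2=np.array([[100,25],[100,-25],[-100,25],[-100,-25]])/1000
g=lambda p:(proj(i,P(p,M2,.025))-c2).ravel()
r=least_squares(g,[.48,-.13,0]);print('roller',r.x,np.round(g(r.x).reshape(-1,2),1).tolist())
s=monitor.sense();T=cv2.Rodrigues(s['eef_rot'])[0];print(T.round(3).tolist())
wi=optics.camera_info('wrist');Rw=R(wi);print('cam in tool',T.T@(wi['eye']-s['tcp_pos']),(T.T@Rw).round(3).tolist())
E
```

```text
cradle [0.55685909 0.30709865 0.11434535] [[0.1, -0.2], [-0.4, 0.7], [0.6, -0.5], [-0.2, 0.4], [-0.4, -0.9], [-0.3, 1.1], [0.6, -1.6], [-0.1, 1.0]]
roller [ 0.47976116 -0.1369818   0.10925722] [[-1.0, -1.1], [0.7, -0.5], [-0.7, 0.9], [1.0, 0.7]]
[[0.927, 0.375, -0.0], [0.375, -0.927, 0.002], [0.0, -0.002, -1.0]]
cam in tool [ 0.07736744  0.00045226 -0.17959841] [[0.002, 0.964, 0.265], [1.0, -0.002, -0.001], [-0.0, 0.265, -0.964]]
```

{"name": "arm_command", "arguments": {
  "steps": [
    [[0.094,0,0,0,0.092],[0.094,0,0,0,0.092],[0.094,0,0,0,0.091],[0.094,0.0204,-0.0312,0,0],[0.094,0.0204,-0.0312,0,0]]
  ]
}}

```text
time_s: 0.52
tcp_pos: [0.2771, -0.5357, 0.2045]
eef_rot: [-3.136, -0.168, 0.0]
wrist_force: [0.3, 0.4, -0.2]
gripper_width: 0.0935
gripper_force: 0.0
```

{"name": "arm_command", "arguments": {
  "steps": [
    [[0.094,0.0204,-0.0312,0,0],[0.094,0.0204,-0.0312,0,0],[0.094,0.0204,-0.0312,0,0],[0.094,0.0204,-0.0312,0,0],[0.094,0.0204,-0.0312,0,0]]
  ]
}}

```text
time_s: 0.93
tcp_pos: [0.3623, -0.3678, 0.205]
eef_rot: [-3.136, -0.172, 0.0]
wrist_force: [-0.2, -0.7, 1.3]
gripper_width: 0.0941
gripper_force: 0.0
```

{"name": "arm_command", "arguments": {
  "steps": [
    [[0.094,0.0204,-0.0312,0,0],[0.094,0.0204,-0.0312,0,0],[0.094,0.0204,-0.0312,0,0],[0.094,0.0204,-0.0312,0,0],[0.094,0.0204,-0.0312,0,0]]
  ]
}}

```text
time_s: 1.35
tcp_pos: [0.4466, -0.2016, 0.2052]
eef_rot: [-3.137, -0.172, 0.0]
wrist_force: [-0.2, -0.5, 0.9]
gripper_width: 0.0939
gripper_force: 0.0
```

{"name": "arm_command", "arguments": {
  "steps": [
    [[0.094,0.0204,-0.0312,0,0],[0.094,0.0204,-0.0312,0,0],[0.094,0,0,0,0],[0.094,0,0,0,0],[0.094,0,0,0,0]]
  ]
}}

```text
time_s: 1.77
tcp_pos: [0.4797, -0.1371, 0.2051]
eef_rot: [-3.137, -0.173, 0.001]
wrist_force: [-0.0, -0.2, -0.6]
gripper_width: 0.0941
gripper_force: 0.0
```

```bash
python3 - <<'E'
from h import *
wi=optics.camera_info('wrist');s=monitor.sense()
im=snap('wrist','w1.png')
import json;json.dump({k:np.array(v).tolist() for k,v in wi.items()},open('w1.json','w'))
T=cv2.Rodrigues(s['eef_rot'])[0];print(s['time_s'],s['tcp_pos'],T.round(3).tolist())
E
```

```text
1.7667 [ 0.4797335  -0.13709806  0.20512307] [[0.994, 0.11, -0.001], [0.11, -0.994, -0.0], [-0.001, -0.0, -1.0]]
```

View pics/w1.png

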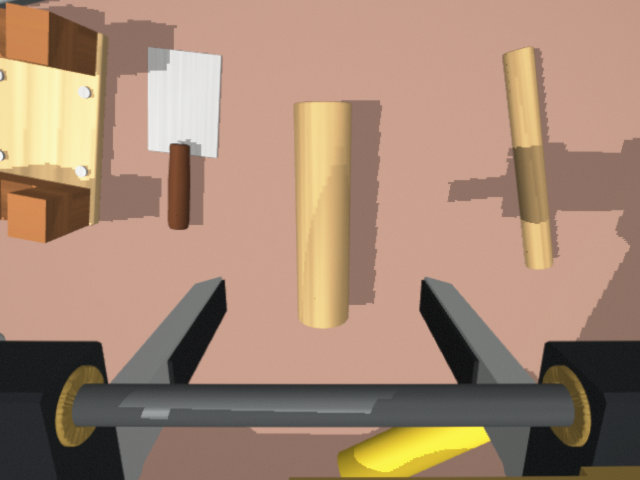

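The wrist view shows the roller between the open fingers. Its left edge runs (294,103) to (298,321), its right edge (351,103) to (349,321), with the far rim at row 101 and the near rim at row 326. I'll fit a cylinder silhouette to it.

```bash
cat >> h.py <<'E'
def sil(info,p,z=.025,L=.1,r=.025):
    t=np.linspace(0,2*np.pi,60);o=[]
    for s in(-L,L):
        a=np.c_[np.full(60,s),r*np.cos(t),r*np.sin(t)];c,n=np.cos(p[2]),np.sin(p[2])
        o.append(np.c_[p[0]+c*a[:,0]-n*a[:,1],p[1]+n*a[:,0]+c*a[:,1],z+a[:,2]])
    return cv2.convexHull(proj(info,np.vstack(o)).astype(np.float32)).reshape(-1,2)
def xat(h,v):
    q=np.vstack([h,h[:1]]);x=[a[0]+(v-a[1])/(b[1]-a[1])*(b[0]-a[0]) for a,b in zip(q[:-1],q[1:]) if (a[1]-v)*(b[1]-v)<0];return min(x),max(x)
E
python3 - <<'E'
from h import *
import json;from scipy.optimize import least_squares
wi=json.load(open('w1.json'))
def f(p):
    h=sil(wi,p);a=xat(h,130);b=xat(h,300)
    return np.array([a[0]-294.5,a[1]-351,b[0]-297.7,b[1]-349.3,h[:,1].min()-101,h[:,1].max()-326])
r=least_squares(f,[.48,-.137,.109],diff_step=1e-4);print(r.x,f(r.x).round(1))
s=monitor.sense();T=cv2.Rodrigues(s['eef_rot'])[0]
print('shift in tool',T.T@(np.array([r.x[0],r.x[1],.006])-s['tcp_pos']),'turn',np.arctan2(T[1,0],T[0,0])-r.x[2])
E
```

```text
[ 0.48021873 -0.13806251  0.11654013] [-0.6  0.6  0.1 -0.1 -1.4  1.9]
shift in tool [0.00066757 0.00046893 0.19921152] turn -0.0076597973904416194
```

{"name": "arm_command", "arguments": {
  "steps": [
    [[0.094,0.0007,0.0005,0.035,-0.007],[0.094,0,0,0.038,0],[0.094,0,0,0.038,0],[0.094,0,0,0.03,0],[0.094,0,0,0.02,0]]
  ]
}}

```text
time_s: 2.23
tcp_pos: [0.4781, -0.1379, 0.041]
eef_rot: [-3.134, -0.179, 0.007]
wrist_force: [-1.3, 0.3, -1.0]
gripper_width: 0.0939
gripper_force: 0.0
```

{"name": "arm_command", "arguments": {
  "steps": [
    [[0.094,0,0,0.02,0],[0.094,0,0,0.01,0],[0.094,0,0,0.006,0],[0.094,0,0,0,0],[0.094,0,0,0,0]]
  ]
}}

```text
time_s: 2.65
tcp_pos: [0.4813, -0.1383, 0.0092]
eef_rot: [3.136, 0.182, 0.002]
wrist_force: [-0.2, 0.5, -0.0]
gripper_width: 0.0938
gripper_force: 0.0
```

{"name": "arm_command", "arguments": {
  "newtons": 25,
  "steps": [
    [[0.04,0,0,0,0],[0.04,0,0,0,0],[0.04,0,0,0,0],[0.04,0,0,0,0],[0.04,0,0,0,0]]
  ]
}}

```text
time_s: 3.07
tcp_pos: [0.481, -0.1375, 0.0088]
eef_rot: [3.136, 0.184, 0.001]
wrist_force: [-0.4, 0.5, -0.1]
gripper_width: 0.0637
gripper_force: 0.0
```

{"name": "arm_command", "arguments": {
  "steps": [
    [[0.04,0,0,0,0],[0.04,0,0,0,0],[0.04,0,0,0,0],[0.04,0,0,0,0],[0.04,0,0,0,0]]
  ]
}}

```text
time_s: 3.48
tcp_pos: [0.4807, -0.1372, 0.0085]
eef_rot: [-3.136, -0.183, 0.0]
wrist_force: [-0.3, 1.2, 1.3]
gripper_width: 0.0495
gripper_force: 25.0
```

{"name": "arm_command", "arguments": {
  "steps": [
    [[0.04,0,0,-0.02,0],[0.04,0,0,-0.035,0],[0.04,0,0,-0.038,0],[0.04,0,0,-0.038,0],[0.04,0,0,-0.03,0]]
  ]
}}

```text
time_s: 3.9
tcp_pos: [0.4808, -0.1376, 0.1716]
eef_rot: [3.135, 0.183, 0.002]
wrist_force: [1.0, -0.2, -3.1]
gripper_width: 0.0493
gripper_force: 25.0
```

{"name": "arm_command", "arguments": {
  "steps": [
    [[0.04,0,0,0,0],[0.04,0.005,-0.017,0,0],[0.04,0.0097,-0.0332,0,0],[0.04,0.0097,-0.0332,0,0],[0.04,0.0097,-0.0332,0,0]]
  ]
}}

```text
time_s: 4.32
tcp_pos: [0.4998, -0.0163, 0.1671]
eef_rot: [-3.136, -0.181, 0.005]
wrist_force: [-0.1, 0.1, -3.4]
gripper_width: 0.0495
gripper_force: 25.0
```

{"name": "arm_command", "arguments": {
  "steps": [
    [[0.04,0.0097,-0.0332,0,0],[0.04,0.0097,-0.0332,0,0],[0.04,0.0097,-0.0332,0,0],[0.04,0.0097,-0.0332,0,0],[0.04,0.0097,-0.0332,0,0]]
  ]
}}

```text
time_s: 4.73
tcp_pos: [0.5286, 0.1544, 0.1668]
eef_rot: [3.136, 0.183, -0.005]
wrist_force: [1.2, -0.7, -3.0]
gripper_width: 0.0494
gripper_force: 25.0
```

{"name": "arm_command", "arguments": {
  "steps": [
    [[0.04,0.0097,-0.0332,0,0],[0.04,0.005,-0.017,0,0],[0.04,0,0,0,0],[0.04,0,0,0,0],[0.04,0,0,0,0]]
  ]
}}

```text
time_s: 5.15
tcp_pos: [0.5377, 0.2036, 0.1677]
eef_rot: [3.135, 0.183, -0.004]
wrist_force: [-0.5, -0.6, -3.1]
gripper_width: 0.0488
gripper_force: 25.0
```

```bash
python3 - <<'E'
from h import *
wi=optics.camera_info('wrist');s=monitor.sense()
im=snap('wrist','w2.png')
import json;json.dump({k:np.array(v).tolist() for k,v in wi.items()},open('w2.json','w'))
T=cv2.Rodrigues(s['eef_rot'])[0];print(s['time_s'],s['tcp_pos'],T.round(3).tolist(),s['gripper_width'])
E
```

```text
5.15 [0.53766459 0.20357537 0.16766513] [[0.993, 0.116, -0.003], [0.116, -0.993, -0.001], [-0.003, 0.001, -1.0]] 0.048792041306197
```

View pics/w2.png

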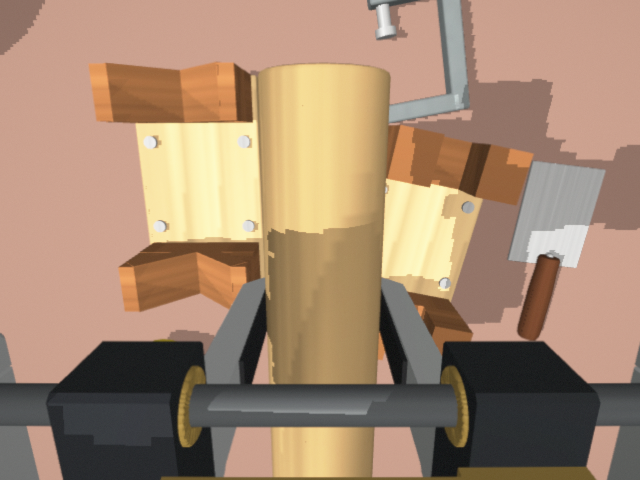

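```bash
python3 - <<'E'
from h import *
im=cv2.imread('pics/w2.png')
cv2.imwrite('pics/crop2.png',np.hstack([cv2.resize(im[55:205,85:285],None,fx=4,fy=4,interpolation=cv2.INTER_CUBIC)[:560],]))
a=cv2.resize(im[58:133,85:285],None,fx=4,fy=4,interpolation=cv2.INTER_CUBIC)
b=cv2.resize(im[240:315,85:285],None,fx=4,fy=4,interpolation=cv2.INTER_CUBIC)
cv2.imwrite('pics/crop2.png',np.vstack([a,b]))
E
```

```text
(no output)
```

View pics/crop2.png

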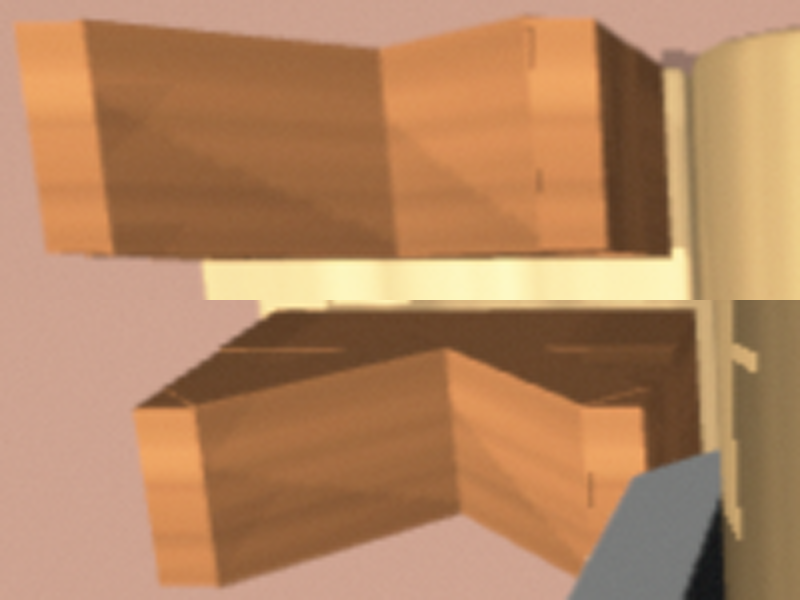

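The crop shows the V-saddle corners and valley lines clearly: far valley (380,48) to (398,255), near valley (446,348) to (462,512). I'll fit the cradle from these, and check the held roller against its visible far end.

```bash
python3 - <<'E'
from h import *
import json;from scipy.optimize import least_squares
wi=json.load(open('w2.json'))
D=[(14,22,86,46,75),(83,19,86,35,75),(527,17,86,-35,75),(596,18,86,-46,75),(46,250,50,46,75),(113,252,50,35,75),(540,247,50,-35,75),(607,249,50,-46,75),(380,48,86,0,40),(398,255,50,0,40),
(135,408,-50,46,75),(193,405,-50,35,75),(583,405,-50,-35,75),(642,405,-50,-46,75),(446,348,-50,0,40),(462,512,-86,0,40),(160,584,-86,46,75),(219,586,-86,35,75)]
D=np.array(D,float);uv=D[:,:2].copy();lo=uv[:,1]>300;uv[lo,1]-=300;uv/=4;uv+=np.where(lo[:,None],[85,240],[85,58]);M=D[:,2:]/1000
def P(p):
    c,n=np.cos(p[2]),np.sin(p[2]);return np.c_[p[0]+c*M[:,0]-n*M[:,1],p[1]+n*M[:,0]+c*M[:,1],M[:,2]]
f=lambda p:(proj(wi,P(p))-uv).ravel()
r=least_squares(f,[.557,.307,.114]);print('cradle',r.x,np.round(f(r.x).reshape(-1,2),1).tolist())
s=monitor.sense();T=cv2.Rodrigues(s['eef_rot'])[0];yaw=np.arctan2(T[1,0],T[0,0])
# held roller: fit along/lateral/yaw from edges & far rim in mask
z=s['tcp_pos'][2]+.0165
h=sil(wi,[s['tcp_pos'][0]-.0005,s['tcp_pos'][1]-.0008,yaw],z);print('pred roller rim row',h[:,1].min(),'cols@100',xat(h,100),'@250',xat(h,250))
im=cv2.imread('pics/w2.png').astype(int)
print('col 325 rows',[(v,im[v,325].tolist()) for v in range(60,80,2)])
for row in (100,250): print(row,[(u,im[row,u,0]) for u in list(range(254,272,2))+list(range(376,396,2))])
print('tool shift',T.T@(np.array([r.x[0],r.x[1],.0585])-s['tcp_pos']),'turn',yaw-r.x[2])
E
```

```text
cradle [0.55811316 0.30779145 0.12180741] [[0.0, -0.8], [0.1, -0.2], [-0.5, -0.6], [-0.3, -1.0], [0.5, 1.4], [0.5, 0.7], [0.3, 1.3], [0.3, 0.7], [-0.1, -0.2], [0.1, 0.4], [-0.5, -0.9], [0.1, -0.2], [-0.5, -0.5], [-0.0, -0.6], [-0.1, -0.5], [-0.2, -0.0], [0.1, 0.7], [0.0, 0.2]]
pred roller rim row 57.771156 cols@100 (np.float32(258.95355), np.float32(390.17816)) @250 (np.float32(264.74216), np.float32(383.3366))
col 325 rows [(60, [144, 162, 205]), (62, [125, 148, 185]), (64, [131, 193, 229]), (66, [141, 210, 241]), (68, [145, 215, 243]), (70, [146, 215, 243]), (72, [147, 216, 243]), (74, [145, 216, 243]), (76, [146, 216, 243]), (78, [146, 215, 243])]
100 [(254, np.int64(126)), (256, np.int64(108)), (258, np.int64(82)), (260, np.int64(100)), (262, np.int64(100)), (264, np.int64(105)), (266, np.int64(108)), (268, np.int64(111)), (270, np.int64(119)), (376, np.int64(106)), (378, np.int64(103)), (380, np.int64(99)), (382, np.int64(95)), (384, np.int64(91)), (386, np.int64(85)), (388, np.int64(82)), (390, np.int64(140)), (392, np.int64(145)), (394, np.int64(145))]
250 [(254, np.int64(40)), (256, np.int64(37)), (258, np.int64(48)), (260, np.int64(115)), (262, np.int64(118)), (264, np.int64(102)), (266, np.int64(104)), (268, np.int64(82)), (270, np.int64(69)), (376, np.int64(81)), (378, np.int64(80)), (380, np.int64(80)), (382, np.int64(105)), (384, np.int64(183)), (386, np.int64(185)), (388, np.int64(181)), (390, np.int64(172)), (392, np.int64(157)), (394, np.int64(158))]
tool shift [ 0.03230467 -0.10153602  0.10952241] turn -0.006093701915128771
```

{"name": "arm_command", "arguments": {
  "steps": [
    [[0.04,0.008,-0.0215,0,-0.006],[0.04,0.011,-0.034,0,0],[0.04,0.0095,-0.03,0,0],[0.04,0.005,-0.016,0,0],[0.04,0,0,0,0]]
  ]
}}

```text
time_s: 5.62
tcp_pos: [0.5599, 0.3107, 0.1691]
eef_rot: [-3.135, -0.195, -0.0]
wrist_force: [0.1, 0.2, -2.7]
gripper_width: 0.0494
gripper_force: 25.0
```

```bash
python3 - <<'E'
from h import *
s=monitor.sense();T=cv2.Rodrigues(s['eef_rot'])[0]
print(s['tcp_pos'],'yaw',np.arctan2(T[1,0],T[0,0]),T[2],T.T@(np.array([.5591,.3079,.0585])-s['tcp_pos']))
E
```

```text
[0.55985072 0.31067302 0.16911119] yaw 0.12398434702941842 [ 1.99713365e-04 -7.24555079e-04 -9.99999718e-01] [-0.00110998  0.00273904  0.11060902]
```

{"name": "arm_command", "arguments": {
  "steps": [
    [[0.04,0,0,0.01,0],[0.04,0,0,0.02,0],[0.04,0,0,0.01,0],[0.04,0,0,0,0],[0.04,0,0,0,0]]
  ]
}}

```text
time_s: 6.03
tcp_pos: [0.5589, 0.3078, 0.1282]
eef_rot: [3.135, 0.19, -0.004]
wrist_force: [-0.1, 0.3, -3.0]
gripper_width: 0.0495
gripper_force: 25.0
```

```bash
python3 - <<'E'
from h import *
s=monitor.sense();T=cv2.Rodrigues(s['eef_rot'])[0]
print(s['tcp_pos'],'yaw',np.arctan2(T[1,0],T[0,0]),T[2],T.T@(np.array([.5591,.3079,.0585])-s['tcp_pos']))
E
```

```text
[0.55891535 0.30781103 0.1282212 ] yaw 0.12132318405214708 [-2.55264785e-03  7.03309988e-04 -9.99996495e-01] [ 0.00037204 -0.000115    0.06972042]
```

On target. Now down 0.064, then the last few millimetres gently while watching the force.

{"name": "arm_command", "arguments": {
  "steps": [
    [[0.04,0,0,0.015,0],[0.04,0,0,0.02,0],[0.04,0,0,0.015,0],[0.04,0,0,0.009,0],[0.04,0,0,0.005,0]]
  ]
}}

```text
time_s: 6.45
tcp_pos: [0.5594, 0.3088, 0.0649]
eef_rot: [3.135, 0.192, -0.001]
wrist_force: [0.5, 0.7, -2.7]
gripper_width: 0.0495
gripper_force: 25.0
```

{"name": "arm_command", "arguments": {
  "steps": [
    [[0.04,0,0,0.001,0],[0.04,0,0,0.001,0],[0.04,0,0,0.001,0],[0.04,0,0,0,0],[0.04,0,0,0,0]]
  ]
}}

```text
time_s: 6.87
tcp_pos: [0.5601, 0.3094, 0.0633]
eef_rot: [-3.135, -0.193, -0.002]
wrist_force: [-0.6, 0.8, -4.0]
gripper_width: 0.0496
gripper_force: 25.0
```

{"name": "arm_command", "arguments": {
  "steps": [
    [[0.04,0,0,0.001,0],[0.04,0,0,0.001,0],[0.04,0,0,0,0],[0.04,0,0,0,0],[0.04,0,0,0,0]]
  ]
}}

```text
time_s: 7.28
tcp_pos: [0.5595, 0.3093, 0.0604]
eef_rot: [-3.136, -0.193, 0.0]
wrist_force: [0.5, -0.4, -2.5]
gripper_width: 0.0494
gripper_force: 25.0
```

{"name": "arm_command", "arguments": {
  "steps": [
    [[0.04,0,0,0.001,0],[0.04,0,0,0.001,0],[0.04,0,0,0,0],[0.04,0,0,0,0],[0.04,0,0,0,0]]
  ]
}}

```text
time_s: 7.7
tcp_pos: [0.5599, 0.3091, 0.0591]
eef_rot: [3.135, 0.193, 0.001]
wrist_force: [-1.4, -2.2, 2.1]
gripper_width: 0.0495
gripper_force: 25.0
```

First contact, with a slight push toward −y from the flank. I'll nudge that way and continue down.

{"name": "arm_command", "arguments": {
  "steps": [
    [[0.04,0,0.0007,0,0],[0.04,0,0,0.0007,0],[0.04,0,0,0,0],[0.04,0,0,0,0],[0.04,0,0,0,0]]
  ]
}}

```text
time_s: 8.12
tcp_pos: [0.5599, 0.3089, 0.0588]
eef_rot: [-3.135, -0.193, -0.001]
wrist_force: [-3.1, -1.4, 5.7]
gripper_width: 0.0492
gripper_force: 25.0
```

{"name": "arm_command", "arguments": {
  "steps": [
    [[0.04,0,0,0.0007,0],[0.04,0,0,0,0],[0.04,0,0,0,0],[0.04,0,0,0,0],[0.04,0,0,0,0]]
  ]
}}

```text
time_s: 8.53
tcp_pos: [0.56, 0.3089, 0.0588]
eef_rot: [-3.135, -0.193, -0.001]
wrist_force: [-5.6, -2.1, 9.6]
gripper_width: 0.0491
gripper_force: 25.0
```

Force is rising with no further descent, and z matches the seat height, so it's seated. Relaxing the grip, then opening.

{"name": "arm_command", "arguments": {
  "newtons": 4,
  "steps": [
    [[0.045,0,0,0,0],[0.045,0,0,0,0],[0.045,0,0,0,0],[0.045,0,0,0,0],[0.045,0,0,0,0]]
  ]
}}

```text
time_s: 8.95
tcp_pos: [0.5604, 0.3089, 0.0585]
eef_rot: [-3.135, -0.193, -0.003]
wrist_force: [-1.9, -0.4, 6.2]
gripper_width: 0.0497
gripper_force: 4.0
```

{"name": "arm_command", "arguments": {
  "steps": [
    [[0.056,0,0,0,0],[0.065,0,0,0,0],[0.075,0,0,0,0],[0.085,0,0,0,0],[0.094,0,0,0,0]]
  ]
}}

```text
time_s: 9.37
tcp_pos: [0.5595, 0.3085, 0.0568]
eef_rot: [3.136, 0.193, -0.0]
wrist_force: [-0.6, 0.3, -0.8]
gripper_width: 0.0792
gripper_force: 0.0
```

{"name": "arm_command", "arguments": {
  "steps": [
    [[0.094,0,0,0,0],[0.094,0,0,0,0],[0.094,0,0,0,0],[0.094,0,0,0,0],[0.094,0,0,0,0]]
  ]
}}

```text
time_s: 9.78
tcp_pos: [0.5597, 0.3086, 0.0571]
eef_rot: [-3.136, -0.193, -0.0]
wrist_force: [0.1, -0.4, -0.1]
gripper_width: 0.0941
gripper_force: 0.0
```

{"name": "arm_command", "arguments": {
  "steps": [
    [[0.094,0,0,-0.01,0],[0.094,0,0,-0.025,0],[0.094,0,0,-0.035,0],[0.094,0,0,-0.035,0],[0.094,0,0,-0.035,0]]
  ]
}}

```text
time_s: 10.2
tcp_pos: [0.5594, 0.3085, 0.1993]
eef_rot: [-3.136, -0.193, -0.0]
wrist_force: [0.5, 1.1, -0.3]
gripper_width: 0.0941
gripper_force: 0.0
```

{"name": "arm_command", "arguments": {
  "steps": [
    [[0.094,-0.01,0,-0.02,0],[0.094,-0.03,0,0,0],[0.094,-0.02,0,0,0],[0.094,0,0,0,0],[0.094,0,0,0,0]]
  ]
}}

```text
time_s: 10.62
tcp_pos: [0.5, 0.3013, 0.218]
eef_rot: [-3.135, -0.194, -0.002]
wrist_force: [-0.1, -0.2, -0.2]
gripper_width: 0.0938
gripper_force: 0.0
```

```bash
python3 - <<'E'
from h import *
import json
wi=optics.camera_info('wrist');s=monitor.sense();im=snap('wrist','w3.png')
json.dump({k:np.array(v).tolist() for k,v in wi.items()},open('w3.json','w'))
sc=snap('scene','scene2.png');c=cv2.resize(sc[190:380,400:600,::-1],None,fx=3,fy=3,interpolation=cv2.INTER_CUBIC)
cv2.imwrite('pics/crop3.png',c);print(s['time_s'],s['tcp_pos'],s['wrist_force'])
h=sil(wi,[.5581,.3078,.1218],.075);print('expected rim rows',h[:,1].min(),h[:,1].max(),xat(h,150),xat(h,250))
E
```

```text
10.6167 [0.49995961 0.30132809 0.21801008] [-0.06298477 -0.2227477  -0.20756754]
expected rim rows 4.3923516 284.59406 (np.float32(291.30875), np.float32(354.74332)) (np.float32(292.9794), np.float32(352.4002))
```

View pics/w3.png

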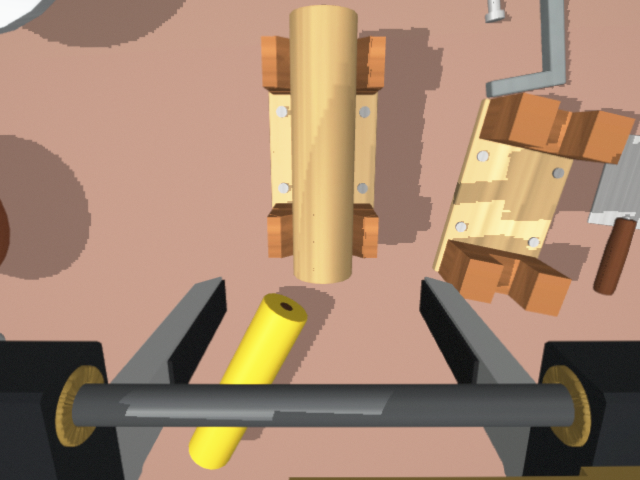

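View pics/crop3.png

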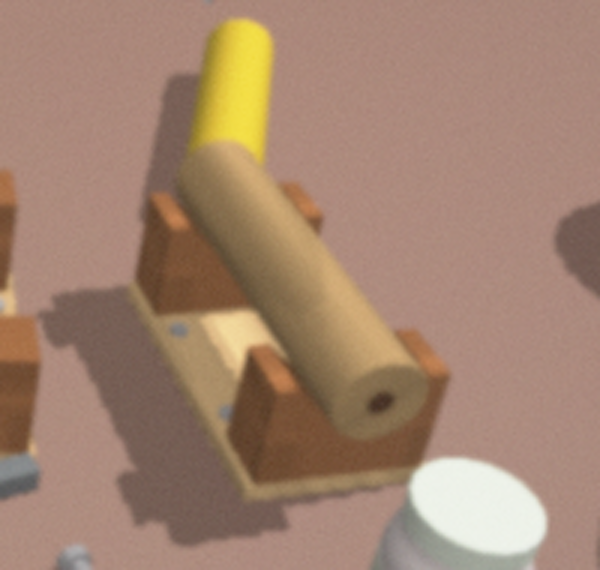

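The pictures show the roller seated in both V notches. Its rims are at rows 8 and 281, against 4.4 and 284.6 predicted for a perfectly centred roller. Both ends are inset by about the same 3.6 px, so it's centred along the cradle. Its edges at columns 291–355 also match, and the gripper is clear.

```bash
python3 -c "
from cell import ctrl
print(ctrl.sign_off())"
```

```text
the job is handed in; nothing more can be done
None
```

The thick roller lies seated, centred and level in both V notches of the cradle, the dowel was left alone, and the job was handed in after about 11 s of robot time.

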